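Sort complete lamp transformers from stripped cases by feel

ROBOT

A 6-joint arm with a two-finger parallel gripper is mounted at the origin on the work surface. World frame = base frame: x ahead of the robot, y to its left, z up, the work surface at z = 0. Lengths are in m, angles in rad, forces in N, time in s.
With the tool pointing down it reaches from about 0.325 to 0.9 m from the base axis. Payload 3.5 kg.
Tool frame: the origin (TCP) lies between the finger pads; the fingertips stand 22 mm ahead of it and the grasp point (between the pads) lies 3 mm ahead of it; z points along the fingers, y is the line along which they close (so a half turn about z gives the same grasp; the last joint's range is limited). The gripper opens to 85 mm and grips with 20 to 120 N. Pads are 22 mm wide; open, the fingers measure 114 mm over their backs; the gripper's body (76 mm by 85 mm) begins 54 mm behind the grasp point. The pads swing forward as they close: fully open they stand 13 mm farther back than shut.
Start: joints at [-1.422, 0.276, -0.026, 1.268, 0, 1.467], TCP at [0.156, -0.605, 0.253] pointing down, gripper open.
Joint ranges: [-3.12, 3.12], [-0.85, 1.88], [-1.08, 1.24], [-1.95, 2.15], [-1.57, 1.53], [-3.14, 3.14]. Speed limits (rad/s): [2.57, 2.57, 3.14, 3.14, 3.14, 3.14].

INTERFACE

Orientations are given as a unit quaternion [w, x, y, z].
In Python, from cell import arm gives the robot as it stands.
- The arm moves only by the tool carry_out, never from a script. Its argument "series" is a list of rows, each a list of 3 entries, a list of its own where there are three numbers: the shift along the tool's x, y, z in cm, then the turn, a rotation vector about the tool's x, y, z in degrees, then the opening, from 0 (shut) to 1 (fully open). In form: [[[dx, dy, dz], [ax, ay, az], gripper], ...]. A call has 1 to 12 rows; each row shifts and turns the commanded pose from where the row before left it, along the tool's axes as they then stand; what a row does not reach is not made up. A row lasts 1/10 s, in which the tool goes at most 50 mm and 8.59 degrees, less where a joint would pass 70% of its speed; a pose out of reach is approached as far as the arm can. A call is refused whole if a number of a shift passes 5 or a number of a turn 8.59, either way. A call with a gripper value outside its range is refused whole. The fingers move at their own pace and stop on an object; "grip_force" is the grip in N (left out, the last holds). Time passes only in rows, so rows that do not move let the fingers close. It gives the time, the measured TCP pose, the force, the opening and the grip force at its end, in the units of the state.
- arm.read_state(): the state, without advancing time (a new reading comes with each control period).
- arm.read_camera(name): name is "scene" or "top"; returns the picture (480x640x3 uint8, red, green, blue); there is no depth.
- arm.calibration(name): a dict with "intrinsics" (3x3 intrinsics, pixels), "view" (4x4, takes a point from world to camera coordinates). Camera axes: x right, y down, z forward; pixel columns grow to the right and rows downward; lengths in m; the calibration is good to about 2 mm. A picture is of the moment at which its call begins. calibration takes no time and is no camera call.
- arm.finish_job(): hands the job in; it is judged then, once.
The state is a dict: "clock": time; "joints": joint angles; "joint_velocities": joint speeds; "tau": joint torques, N m; "position": TCP position; "tool_rot": TCP orientation; "ft_force": force on the tool from outside, world axes, zero at the start; "ft_torque": the same for the moment, N m; "gripper_width": opening from 0.0 (shut) to 1.0 (fully open); "gripper_force": force on a finger pad.
Only numpy, scipy, OpenCV 4.12 (cv2) and the standard library are available. Lean on these libraries where they do the work, as an engineer would, in place of code of your own. Each camera call takes 0.05 s, during which the arm holds its last target. There are 200 camera calls.

TASK

Four transformer cases on the repair bench look alike, but some have had their wound core robbed for spares. Lift each one to feel its weight: stand the heavy, complete ones upright in the green tray and the light, empty ones upright in the red tray, flat on the tray floor; set them down, do not drop, throw or knock them. Leave the multimeter, the travel mug and the screwdriver where they are.

Things in the scene. Friction and masses are not known exactly. Their poses are not given: they have to be found in the camera images.
- case_a: one of four look-alike black transformer cases, 64 mm long (its x) by 48 mm wide (its y) by 50 mm high, with a 10 mm high, 18 mm wide grey terminal strip on top. Origin: centre of underside; z up; starts upright on the bench. Grip it across the width. Complete: 0.36 to 0.48 kg; empty: 0.10 to 0.14 kg. One to three of the four are complete, and which ones changes each time. The core has 1 mm of play
- case_b: one of four look-alike black transformer cases, 64 mm long (its x) by 48 mm wide (its y) by 50 mm high, with a 10 mm high, 18 mm wide grey terminal strip on top. Origin: centre of underside; z up; starts upright on the bench. Grip it across the width. Complete: 0.36 to 0.48 kg; empty: 0.10 to 0.14 kg. One to three of the four are complete, and which ones changes each time. The core has 1 mm of play
- case_c: one of four look-alike black transformer cases, 64 mm long (its x) by 48 mm wide (its y) by 50 mm high, with a 10 mm high, 18 mm wide grey terminal strip on top. Origin: centre of underside; z up; starts upright on the bench. Grip it across the width. Complete: 0.36 to 0.48 kg; empty: 0.10 to 0.14 kg. One to three of the four are complete, and which ones changes each time. The core has 1 mm of play
- case_d: one of four look-alike black transformer cases, 64 mm long (its x) by 48 mm wide (its y) by 50 mm high, with a 10 mm high, 18 mm wide grey terminal strip on top. Origin: centre of underside; z up; starts upright on the bench. Grip it across the width. Complete: 0.36 to 0.48 kg; empty: 0.10 to 0.14 kg. One to three of the four are complete, and which ones changes each time. The core has 1 mm of play
- green_tray: shallow green plastic parts tray, fixed, empty at the start; outside 290 mm long (its x) by 150 mm wide (its y), 30 mm high; walls and floor 4 mm thick. Origin: centre of its underside; z up. Three cases fit in a row along it, long sides along the tray, 85 mm apart between centres. The trays may change sides
- red_tray: shallow red plastic parts tray, fixed, empty at the start; outside 290 mm long (its x) by 150 mm wide (its y), 30 mm high; walls and floor 4 mm thick. Origin: centre of its underside; z up. Three cases fit in a row along it, long sides along the tray, 85 mm apart between centres. The trays may change sides
- meter: black analogue multimeter lying face up beyond the cases, 145 mm long (its x) by 100 mm wide by 45 mm high with its knob; origin: centre of its underside; bystander, leave it alone
- mug: steel travel mug with black lid standing at the left, outside the left-hand tray, 76 mm across, 175 mm high; origin: centre of its underside; bystander, leave it alone
- screwdriver: red-handled screwdriver lying at the far right, beyond the right-hand tray, roughly along y; its x runs along the tool; bystander, leave it alone
Not all that is in view belongs to the job. What is shaped like the case_a but purple is not meant. Leave any purple look-alike of the case_c alone.

How it is judged:
At the end, for the whole second after the job is handed in: Each case stands upright (within 6 degrees), at rest, flat on a tray floor (within 5 mm): complete ones (pressing with over 2.5 N) in the green tray, empty ones (under 2.5 N) in the red. Multimeter, mug and screwdriver are within 30 mm of where they started (((x of case_a in the frame of green_tray between -0.13 and 0.13 m and y of case_a in the frame of green_tray between -0.06 and 0.06 m and z of case_a in the frame of green_tray between 0 and 0.009 m and contact force between case_a and green_tray above 2.5 N) or (x of case_a in the frame of red_tray between -0.13 and 0.13 m and y of case_a in the frame of red_tray between -0.06 and 0.06 m and z of case_a in the frame of red_tray between 0 and 0.009 m and contact force between case_a and red_tray between 0.5 and 2.5 N)) and angle between each of case_a, case_b, case_c, case_d's own z axis and vertical below 0.1 rad and linear speed of each of case_a, case_b, case_c, case_d below 0.02 m/s and ((x of case_b in the frame of green_tray between -0.13 and 0.13 m and y of case_b in the frame of green_tray between -0.06 and 0.06 m and z of case_b in the frame of green_tray between 0 and 0.009 m and contact force between case_b and green_tray above 2.5 N) or (x of case_b in the frame of red_tray between -0.13 and 0.13 m and y of case_b in the frame of red_tray between -0.06 and 0.06 m and z of case_b in the frame of red_tray between 0 and 0.009 m and contact force between case_b and red_tray between 0.5 and 2.5 N)) and ((x of case_c in the frame of green_tray between -0.13 and 0.13 m and y of case_c in the frame of green_tray between -0.06 and 0.06 m and z of case_c in the frame of green_tray between 0 and 0.009 m and contact force between case_c and green_tray above 2.5 N) or (x of case_c in the frame of red_tray between -0.13 and 0.13 m and y of case_c in the frame of red_tray between -0.06 and 0.06 m and z of case_c in the frame of red_tray between 0 and 0.009 m and contact force between case_c and red_tray between 0.5 and 2.5 N)) and ((x of case_d in the frame of green_tray between -0.13 and 0.13 m and y of case_d in the frame of green_tray between -0.06 and 0.06 m and z of case_d in the frame of green_tray between 0 and 0.009 m and contact force between case_d and green_tray above 2.5 N) or (x of case_d in the frame of red_tray between -0.13 and 0.13 m and y of case_d in the frame of red_tray between -0.06 and 0.06 m and z of case_d in the frame of red_tray between 0 and 0.009 m and contact force between case_d and red_tray between 0.5 and 2.5 N)) and distance of each of meter, mug, screwdriver from where it was at the start of the episode below 0.03 m); the robot touches nothing.
It fails at once if a case is dropped from more than about 2 cm, thrown or knocked away (it moves faster than 0.65 m/s with no finger on it) ((linear speed of case_a above 0.65 m/s and contact force between case_a and the fingers below 0.05 N) or (linear speed of case_b above 0.65 m/s and contact force between case_b and the fingers below 0.05 N) or (linear speed of case_c above 0.65 m/s and contact force between case_c and the fingers below 0.05 N) or (linear speed of case_d above 0.65 m/s and contact force between case_d and the fingers below 0.05 N)).
It fails at once if the multimeter, mug or screwdriver is pushed more than 3 cm (distance of any of meter, mug, screwdriver from where it was at the start of the episode above 0.03 m).
It also fails if it takes over 72 s, if anything falls off the work surface, if the arm or the gripper's body presses on something with over 40 N, if the wrist force passes 120 N, or if a joint passes its speed limit or range.

## Working session

There is one attempt and no reset: what is moved stays moved. The work goes in short steps, Python scripts to look and compute and a tool call to move; the robot and the scene stay as the last step left them, time stands still between calls to the robot, and variables do not carry over. Pictures are saved under pics/ and viewed, at most 10 in all, crops included, and the job is handed in when it is done.

Besides the shell and the picture viewer there is one more tool, called after "Emit:" by a JSON object that holds its "api" and its "payload", one argument or row to a line. carry_out: Moves the arm, as the interface text tells. Its arguments: {"type":"object","properties":{"series":{"type":"array"},"grip_force":{"type":"number"}},"required":["series"]}

```bash
mkdir -p pics; ls; python3 - <<'E'
from cell import arm
import cv2, numpy as np
s=arm.read_state(); print({k:np.round(v,3) for k,v in s.items()})
for n in("scene","top"):
    im=arm.read_camera(n); cv2.imwrite(f"pics/{n}0.png",im[...,::-1]); c=arm.calibration(n); print(n,np.round(c["intrinsics"],1).tolist(),np.round(c["view"],3).tolist())
E
```

```text
pics
{'clock': np.float64(0.0), 'joints': array([-1.422,  0.277, -0.028,  1.268,  0.   ,  1.467]), 'joint_velocities': array([ 0.   , -0.001, -0.001, -0.001, -0.001, -0.001]), 'tau': array([-1.0000e-03, -4.4551e+01,  2.9520e+01,  1.6000e-02, -0.0000e+00,
        0.0000e+00]), 'position': array([ 0.156, -0.605,  0.252]), 'tool_rot': array([-0.001,  0.992,  0.126, -0.   ]), 'ft_force': array([ 1.143, -0.503,  1.178]), 'ft_torque': array([ 0.013, -0.03 ,  0.022]), 'gripper_force': np.float64(0.0), 'gripper_width': np.float64(0.999)}
scene [[581.7, 0.0, 328.0], [0.0, 581.7, 236.9], [0.0, 0.0, 1.0]] [[0.833, 0.554, 0.001, -0.498], [0.304, -0.454, -0.837, -0.073], [-0.463, 0.698, -0.547, 1.656], [0.0, 0.0, 0.0, 1.0]]
top [[541.6, 0.0, 326.9], [0.0, 541.6, 243.5], [0.0, 0.0, 1.0]] [[-0.028, -1.0, -0.011, 0.102], [-0.995, 0.029, -0.091, 0.518], [0.092, 0.009, -0.996, 1.263], [0.0, 0.0, 0.0, 1.0]]
```

View pics/scene0.png

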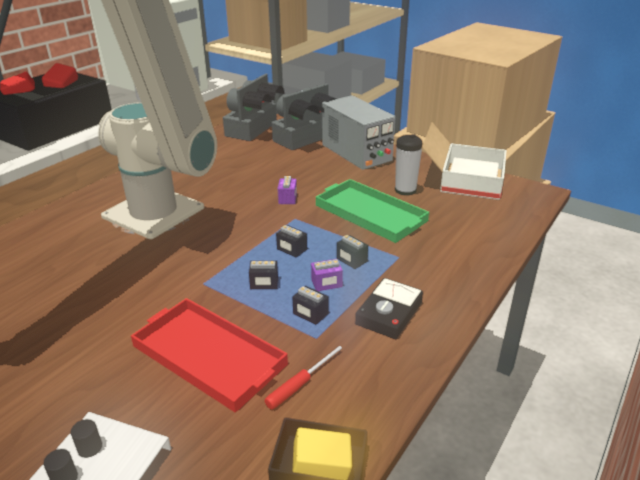

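View pics/top0.png

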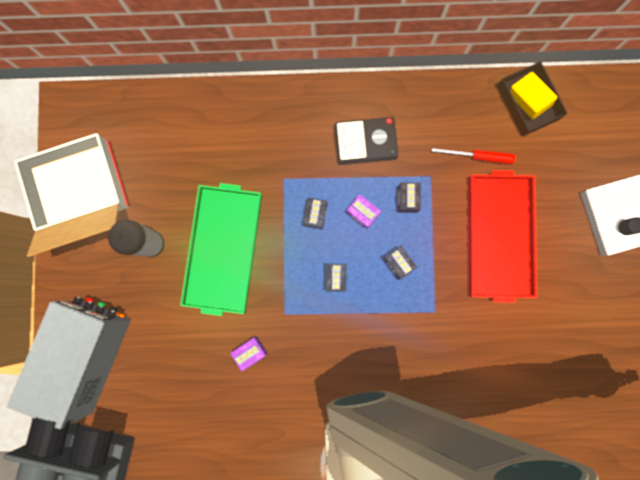

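```bash
cat > h.py <<'E'
import cv2, numpy as np
from cell import arm
def ray(n,uv):
    c=arm.calibration(n); V=np.array(c["view"]); R,t=V[:3,:3],V[:3,3]
    d=R.T@np.linalg.inv(c["intrinsics"])@np.array([uv[0],uv[1],1.]); return -R.T@t,d/np.linalg.norm(d)
def onplane(n,uv,z):
    o,d=ray(n,uv); return o+d*(z-o[2])/d[2]
def tri(a,b):
    (o1,d1),(o2,d2)=ray("top",a),ray("scene",b)
    k=np.linalg.lstsq(np.c_[d1,-d2],o2-o1,rcond=None)[0]
    p,q=o1+d1*k[0],o2+d2*k[1]; return (p+q)/2,np.linalg.norm(p-q)
def comps(m,lo,hi):
    cs,_=cv2.findContours(m.astype(np.uint8)*255,cv2.RETR_EXTERNAL,cv2.CHAIN_APPROX_NONE)
    return [c for c in cs if lo<=cv2.contourArea(c)<=hi]
def cen(c):
    m=cv2.moments(c); return np.array([m["m10"],m["m01"]])/m["m00"]
def strips(im,roi):
    x0,y0,x1,y1=roi; hsv=cv2.cvtColor(im,cv2.COLOR_RGB2HSV).astype(int)
    m=np.zeros(im.shape[:2],bool); m[y0:y1,x0:x1]=True
    return m&(hsv[...,2]>115)&(hsv[...,1]<110)
def colour(im,col):
    h,s,v=[a.astype(int) for a in cv2.split(cv2.cvtColor(im,cv2.COLOR_RGB2HSV))]
    return (s>150)&(v>70)&(((h>50)&(h<75)) if col=="green" else ((h<4)|(h>176)))
E
python3 - <<'E'
from h import *
T=cv2.imread("pics/top0.png")[...,::-1].copy(); S=cv2.imread("pics/scene0.png")[...,::-1].copy()
tc=comps(strips(T,(285,178,434,312)),15,900); sc=comps(strips(S,(215,222,360,325)),8,900)
for c in tc:
    r=cv2.minAreaRect(c); b=np.array([onplane("top",p,.06)[:2] for p in cv2.boxPoints(r)])
    e=b[1]-b[0],b[2]-b[1]; e=max(e,key=np.linalg.norm)
    print("top",cen(c).round(1),cv2.contourArea(c),"sz mm",(1000*np.linalg.norm(b[1]-b[0])).round(),(1000*np.linalg.norm(b[2]-b[1])).round(),"yaw",np.degrees(np.arctan2(e[1],e[0])).round(1)%180, onplane("top",cen(c),.06).round(3))
    for d in sc:
        p,g=tri(cen(c),cen(d))
        if g<.008 and -0.01<p[2]<.12: print("   scene",cen(d).round(1),cv2.contourArea(d),p.round(3),g.round(4))
for col in("green","red"):
    for n,im in(("top",T),("scene",S)):
        c=max(comps(colour(im,col),500,1e6),key=cv2.contourArea); r=cv2.minAreaRect(c)
        print(col,n,cen(c).round(1),cv2.boxPoints(r).round(0).tolist(), cv2.approxPolyDP(c,6,True)[:,0].tolist())
        if n=="top": print([onplane("top",p,.03)[:2].round(3).tolist() for p in cv2.boxPoints(r)])
cr=T[170:320,275:445]; cr2=S[215:330,200:405]
cv2.imwrite("pics/crop.png",np.vstack([cv2.resize(cr,(380,335),interpolation=2),cv2.resize(cr2,(380,213))])[...,::-1] if 0 else cv2.resize(cr,None,fx=3.5,fy=3.5,interpolation=cv2.INTER_CUBIC)[...,::-1])
E
```

```text
top [334.9 277. ] 629.0 sz mm 69.0 55.0 yaw 176.1 [0.44 0.07 0.06]
green top [221.4 249.3] [[180.0, 309.0], [199.0, 180.0], [261.0, 189.0], [243.0, 318.0]] [[224, 184], [199, 187], [182, 299], [218, 314], [244, 311], [260, 197]]
[[0.377, 0.435], [0.682, 0.39], [0.655, 0.24], [0.352, 0.288]]Traceback (most recent call last):
  File "<stdin>", line 13, in <module>
ValueError: max() iterable argument is empty
```

```bash
python3 - <<'E'
s=open("h.py").read()
i=s.index("def strips")
open("h.py","w").write(s[:i]+'''def strips(im,roi):
    x0,y0,x1,y1=roi; r,g,b=[a.astype(int) for a in cv2.split(im)]
    m=np.zeros(im.shape[:2],bool); m[y0:y1,x0:x1]=True
    return m&(r>105)&(r>b-5)&(g>0.8*r)
def colour(im,col):
    r,g,b=[a.astype(int) for a in cv2.split(im)]
    return (g>90)&(g>1.6*r)&(g>1.3*b) if col=="green" else (r>110)&(r>2.6*g)&(r>2.6*b)
''')
E
cat > m.py <<'E'
from h import *
T=cv2.imread("pics/top0.png")[...,::-1].copy(); S=cv2.imread("pics/scene0.png")[...,::-1].copy()
tc=comps(strips(T,(285,178,434,312)),15,900); sc=comps(strips(S,(215,222,370,325)),8,900)
for c in tc:
    r=cv2.minAreaRect(c); b=np.array([onplane("top",p,.06)[:2] for p in cv2.boxPoints(r)])
    e=b[1]-b[0],b[2]-b[1]; e=max(e,key=np.linalg.norm)
    print("top",cen(c).round(1),cv2.contourArea(c),"sz mm",(1000*np.linalg.norm(b[1]-b[0])).round(),(1000*np.linalg.norm(b[2]-b[1])).round(),"yaw",np.degrees(np.arctan2(e[1],e[0])).round(1)%180, onplane("top",cen(c),.06).round(3))
    for d in sc:
        p,g=tri(cen(c),cen(d))
        if g<.008 and -0.01<p[2]<.12: print("   scene",cen(d).round(1),cv2.contourArea(d),p.round(3),g.round(4))
for col in("green","red"):
    for n,im in(("top",T),("scene",S)):
        cs=[c for c in comps(colour(im,col),500,1e6) if cen(c)[1]>165]
        if not cs: print(col,n,"none"); continue
        c=max(cs,key=cv2.contourArea); r=cv2.minAreaRect(c)
        print(col,n,cen(c).round(1),cv2.approxPolyDP(c,5,True)[:,0].tolist())
        if n=="top": print([onplane("top",p,.03)[:2].round(3).tolist() for p in cv2.boxPoints(r)])
cr=T[170:320,275:445]
cv2.imwrite("pics/crop.png",cv2.resize(cr,None,fx=3.5,fy=3.5,interpolation=cv2.INTER_CUBIC)[...,::-1])
E
python3 m.py
```

```text
top [335.9 277.1] 273.5 sz mm 60.0 33.0 yaw 164.3 [0.44  0.068 0.06 ]
   scene [290.4 230.6] 126.5 [0.439 0.068 0.054] 0.0008
top [401.6 262.2] 332.5 sz mm 47.0 58.0 yaw 29.69999999999999 [ 0.469 -0.084  0.06 ]
   scene [262.5 280.5] 104.5 [ 0.472 -0.09   0.011] 0.0009
   scene [262.7 264. ] 143.5 [ 0.471 -0.084  0.054] 0.0022
top [363.6 209.6] 134.5 sz mm 16.0 55.0 yaw 50.0 [ 0.594 -0.001  0.06 ]
   scene [329.1 280.4] 97.0 [ 0.602 -0.003  0.011] 0.0018
   scene [325.9 264. ] 121.5 [ 0.594 -0.002  0.055] 0.0015
top [314.8 211.9] 263.5 sz mm 59.0 41.0 yaw 165.5 [0.592 0.113 0.06 ]
   scene [352.7 240.7] 163.0 [0.594 0.114 0.055] 0.0027
top [410.5 195. ] 291.5 sz mm 40.0 57.0 yaw 177.5 [ 0.625 -0.111  0.06 ]
   scene [310.4 293.8] 181.0 [ 0.627 -0.112  0.054] 0.0002
green top [221.  249.3] [[222, 183], [199, 185], [181, 300], [219, 315], [244, 312], [260, 193]]
[[0.375, 0.437], [0.684, 0.39], [0.656, 0.237], [0.349, 0.287]]
green scene [372.  209.5] [[316, 197], [317, 205], [394, 241], [427, 218], [423, 210], [350, 180]]
red top [502.1 236. ] [[472, 174], [469, 295], [509, 302], [536, 297], [534, 176], [512, 170]]
[[0.686, -0.252], [0.684, -0.414], [0.37, -0.4], [0.372, -0.241]]
red scene [210.  352.6] [[132, 335], [136, 347], [234, 411], [286, 364], [285, 353], [186, 299]]
```

View pics/crop.png

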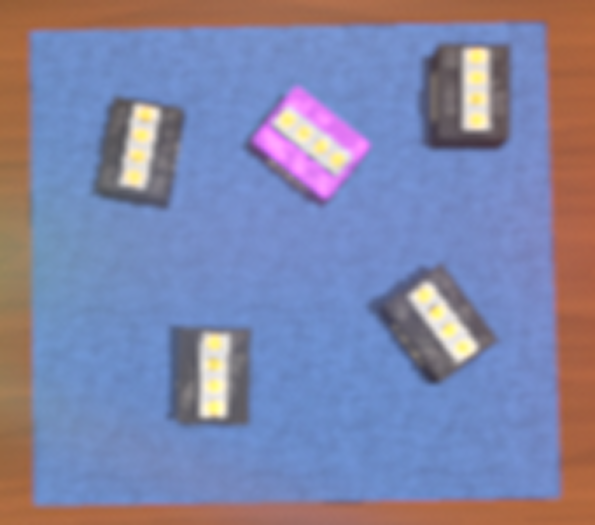

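Black candidates in top view: (315,212), (410,195), (401,262) and (335,277). The look-alikes at (363,210) and (248,353) are purple, so I'll leave those alone. The crop confirms that the four black ones are meant. Next I'll refine the yaws and the trays.

```bash
cat > go.py <<'E'
import sys; from h import *
from scipy.spatial.transform import Rotation as R
s=arm.read_state(); q=s["tool_rot"]; r=R.from_quat([q[1],q[2],q[3],q[0]]); X=r.as_matrix()
yaw=np.degrees(np.arctan2(X[1,0],X[0,0]))
print("t",round(float(s["clock"]),2),"pos",np.round(s["position"],4),"yaw",yaw.round(1),"tilt",np.degrees(np.arccos(-X[2,2])).round(2),"F",np.round(s["ft_force"],2),"w",round(float(s["gripper_width"]),3),"gf",round(float(s["gripper_force"]),1),"j6",np.round(s["joints"][5],2),"tau",np.round(s["tau"][1:4],2))
if len(sys.argv)>1:
    x,y,z,w=map(float,sys.argv[1:]); t=np.array([x,y,z])-s["position"]
    dw=(w-yaw+180)%360-180
    Y=R.from_euler("z",dw,degrees=True).as_matrix()
    print("shift cm now",(100*X.T@t).round(2),"after turn",(100*(Y@X).T@t).round(2),"turn z deg",round(-dw,1))
E
python3 - <<'E'
from h import *
T=cv2.imread("pics/top0.png")[...,::-1].copy(); S=cv2.imread("pics/scene0.png")[...,::-1].copy()
m=strips(T,(285,178,434,312))&(T[...,0]>170)
for c in comps(m,15,900):
    r=cv2.minAreaRect(c); b=np.array([onplane("top",p,.06)[:2] for p in cv2.boxPoints(r)])
    e=max((b[1]-b[0],b[2]-b[1]),key=np.linalg.norm)
    print(cen(c).round(1),cv2.contourArea(c),"yaw",(np.degrees(np.arctan2(e[1],e[0]))%180).round(1),onplane("top",cen(c),.06).round(3), [round(1000*np.linalg.norm(v)) for v in (b[1]-b[0],b[2]-b[1])])
for col in("green","red"):
    c={}
    for n,im in(("top",T),("scene",S)):
        m=cv2.morphologyEx(colour(im,col).astype(np.uint8),cv2.MORPH_CLOSE,np.ones((5,5)))
        m=cv2.morphologyEx(m,cv2.MORPH_OPEN,np.ones((33,33) if n=="top" else (15,15)))
        k=max([q for q in comps(m,500,1e6) if cen(q)[1]>165],key=cv2.contourArea); c[n]=cen(k)
        if n=="top":
            r=cv2.minAreaRect(k);b=np.array([onplane("top",p,.03)[:2] for p in cv2.boxPoints(r)])
            e=max((b[1]-b[0],b[2]-b[1]),key=np.linalg.norm); print(col,"centre",b.mean(0).round(3),"yaw",(np.degrees(np.arctan2(e[1],e[0]))%180).round(1),[round(1000*np.linalg.norm(v)) for v in (b[1]-b[0],b[2]-b[1])])
    print("two-view",[np.round(v,3) for v in tri(c["top"],c["scene"])])
E
python3 go.py 0.469 -0.084 0.14 213
```

```text
[335.7 276.4] 163.5 yaw 178.3 [0.441 0.068 0.06 ] [18, 53]
[401.3 261.5] 167.0 yaw 34.7 [ 0.471 -0.083  0.06 ] [18, 56]
[363.6 209.6] 134.5 yaw 50.0 [ 0.594 -0.001  0.06 ] [16, 55]
[314.6 211.3] 155.5 yaw 168.3 [0.594 0.113 0.06 ] [55, 18]
[410.5 195. ] 154.5 yaw 177.6 [ 0.625 -0.111  0.06 ] [54, 16]
green centre [0.516 0.338] yaw 171.6 [305, 155]
two-view [array([0.518, 0.344, 0.007]), np.float64(0.004)]
red centre [ 0.529 -0.328] yaw 176.4 [159, 292]
two-view [array([ 0.531, -0.333,  0.007]), np.float64(0.005)]
t 0.1 pos [ 0.1556 -0.6046  0.2523] yaw 14.4 tilt 0.11 F [ 0.32  0.04 -0.25] w 0.999 gf 0.0 j6 1.47 tau [-4.467e+01  2.961e+01  1.000e-02]
shift cm now [ 43.32 -42.59  11.32] after turn [-54.64  26.62  11.16] turn z deg 161.4
```

Emit:
{"api": "carry_out", "payload": {
  "series": [
    [[0,0,0],[0,0,-8.5],0.85],
    [[0,0,0],[0,0,-8.5],0.85],
    [[0,0,0],[0,0,-8.5],0.85],
    [[0,0,0],[0,0,-8.5],0.85],
    [[0,0,0],[0,0,-8.5],0.85],
    [[0,0,0],[0,0,-8.5],0.85],
    [[0,0,0],[0,0,-8.5],0.85],
    [[0,0,0],[0,0,-8.5],0.85],
    [[0,0,0],[0,0,-8.5],0.85],
    [[0,0,0],[0,0,-8.5],0.85],
    [[0,0,0],[0,0,-8.5],0.85],
    [[0,0,0],[0,0,-8.5],0.85]
  ]
}}

```text
clock: 1.3
position: [0.1556, -0.6048, 0.2526]
tool_rot: [-0.0, 0.524, 0.852, 0.001]
ft_force: [0.3, 0.7, 0.2]
gripper_width: 0.853
gripper_force: 0.0
```

Emit:
{"api": "carry_out", "payload": {
  "series": [
    [[0,0,0],[0,0,-8.5],0.85],
    [[0,0,0],[0,0,-8.5],0.85],
    [[0,0,0],[0,0,-8.5],0.85],
    [[0,0,0],[0,0,-8.5],0.85],
    [[0,0,0],[0,0,-8.5],0.85],
    [[0,0,0],[0,0,-8.5],0.85],
    [[0,0,0],[0,0,-8.5],0.85],
    [[0,0,0],[0,0,-1.7],0.85]
  ]
}}

```text
clock: 2.1
position: [0.1556, -0.6049, 0.2526]
tool_rot: [-0.0, 0.02, 1.0, 0.001]
ft_force: [-0.0, 0.1, -0.1]
gripper_width: 0.85
gripper_force: 0.0
```

```bash
python3 go.py 0.625 -0.111 0.12 177.6
```

```text
t 2.1 pos [ 0.1556 -0.6049  0.2526] yaw 177.7 tilt 0.07 F [-0.01  0.07 -0.14] w 0.85 gf 0.0 j6 -1.38 tau [-4.462e+01  2.959e+01  1.000e-02]
shift cm now [-44.92  51.21  13.32] after turn [-44.83  51.29  13.32] turn z deg 0.1
```

Emit:
{"api": "carry_out", "payload": {
  "series": [
    [[-2,2.3,0],[0,0,0],0.85],
    [[-3.2,3.6,0],[0,0,0],0.85],
    [[-3.2,3.6,0],[0,0,0],0.85],
    [[-3.2,3.6,0],[0,0,0],0.85],
    [[-3.2,3.6,0],[0,0,0],0.85],
    [[-3.2,3.6,0],[0,0,0],0.85],
    [[-3.2,3.6,0],[0,0,0],0.85],
    [[-3.2,3.6,0],[0,0,0],0.85],
    [[-3.2,3.6,0],[0,0,0],0.85],
    [[-3.2,3.6,0],[0,0,0],0.85],
    [[-3.2,3.6,0],[0,0,0],0.85],
    [[-3.2,3.6,0],[0,0,0],0.85]
  ]
}}

```text
clock: 3.3
position: [0.5457, -0.2003, 0.2532]
tool_rot: [-0.0, 0.022, 1.0, -0.0]
ft_force: [-0.2, -0.8, -0.6]
gripper_width: 0.853
gripper_force: 0.0
```

Emit:
{"api": "carry_out", "payload": {
  "series": [
    [[-3,3.6,0],[0,0,0],0.85],
    [[-2.6,3.2,2],[0,0,0],0.85],
    [[-1.7,2.2,3],[0,0,0],0.85],
    [[-0.4,0.4,4],[0,0,0],0.85],
    [[0,0,4],[0,0,0],0.85],
    [[0,0,0],[0,0,0],0.85]
  ]
}}

```text
clock: 3.9
position: [0.6203, -0.1092, 0.1164]
tool_rot: [-0.007, 0.021, 1.0, 0.002]
ft_force: [-1.4, 0.8, -1.0]
gripper_width: 0.846
gripper_force: 0.0
```

```bash
python3 go.py 0.625 -0.111 0.031 177.6
```

```text
t 3.9 pos [ 0.6203 -0.1092  0.1164] yaw 177.6 tilt 0.79 F [-1.39  0.76 -1.  ] w 0.846 gf 0.0 j6 -0.23 tau [-48.68  29.07  -1.03]
shift cm now [-0.6  -0.19  8.53] after turn [-0.6  -0.19  8.53] turn z deg -0.0
```

Emit:
{"api": "carry_out", "payload": {
  "series": [
    [[-0.4,-0.2,1.5],[0,0,0],0.85],
    [[-0.1,0,2.5],[0,0,0],0.85],
    [[0,0,2.5],[0,0,0],0.85],
    [[0,0,1.5],[0,0,0],0.85],
    [[0,0,0.5],[0,0,0],0.85],
    [[0,0,0],[0,0,0],0.85]
  ]
}}

```text
clock: 4.5
position: [0.6309, -0.1139, 0.0387]
tool_rot: [0.0, 0.021, 1.0, -0.0]
ft_force: [0.2, -0.1, -0.1]
gripper_width: 0.85
gripper_force: 0.0
```

```bash
python3 go.py 0.625 -0.111 0.031 177.6
```

```text
t 4.5 pos [ 0.6309 -0.1139  0.0387] yaw 177.6 tilt 0.03 F [ 0.18 -0.07 -0.12] w 0.85 gf 0.0 j6 -0.24 tau [-48.79  23.82  -0.1 ]
shift cm now [0.6  0.27 0.77] after turn [0.6  0.27 0.77] turn z deg -0.0
```

Emit:
{"api": "carry_out", "payload": {
  "series": [
    [[0.6,0.3,0.7],[0,0,0],0.85],
    [[0,0,0],[0,0,0],0.85],
    [[0,0,0],[0,0,0],0.3],
    [[0,0,0],[0,0,0],0.3],
    [[0,0,0],[0,0,0],0.3],
    [[0,0,0],[0,0,0],0.3],
    [[0,0,0],[0,0,0],0.3]
  ],
  "grip_force": 60
}}

```text
clock: 5.2
position: [0.6254, -0.1111, 0.0324]
tool_rot: [0.001, 0.021, 1.0, -0.001]
ft_force: [-0.8, -2.6, 6.3]
gripper_width: 0.56
gripper_force: 63.9
```

```bash
python3 go.py 0.625 -0.111 0.031 177.6
```

```text
t 5.2 pos [ 0.6254 -0.1111  0.0324] yaw 177.6 tilt 0.13 F [-0.77 -2.56  6.34] w 0.56 gf 63.9 j6 -0.24 tau [-45.56  21.82  -0.18]
shift cm now [0.04 0.01 0.14] after turn [0.04 0.01 0.14] turn z deg 0.0
```

Emit:
{"api": "carry_out", "payload": {
  "series": [
    [[0,0,-1],[0,0,0],0.3],
    [[0,0,-2],[0,0,0],0.3],
    [[0,0,-3],[0,0,0],0.3],
    [[0,0,-3],[0,0,0],0.3],
    [[0,0,-2],[0,0,0],0.3],
    [[0,0,0],[0,0,0],0.3],
    [[0,0,0],[0,0,0],0.3],
    [[0,0,0],[0,0,0],0.3],
    [[0,0,0],[0,0,0],0.3]
  ]
}}

```text
clock: 6.1
position: [0.6229, -0.1097, 0.1389]
tool_rot: [-0.002, 0.021, 1.0, 0.001]
ft_force: [0.3, 0.7, -4.9]
gripper_width: 0.557
gripper_force: 62.9
```

```bash
python3 go.py 0.615 -0.331 0.142 177; python3 go.py 0.600 0.326 0.142 171.6
```

```text
t 6.1 pos [ 0.6229 -0.1097  0.1389] yaw 177.6 tilt 0.25 F [ 0.27  0.72 -4.91] w 0.557 gf 62.9 j6 -0.24 tau [-5.007e+01  2.917e+01  2.000e-02]
shift cm now [ -0.12 -22.15  -0.34] after turn [ -0.36 -22.14  -0.34] turn z deg 0.6
t 6.1 pos [ 0.6229 -0.1097  0.1389] yaw 177.6 tilt 0.25 F [ 0.27  0.72 -4.91] w 0.557 gf 62.9 j6 -0.24 tau [-5.007e+01  2.917e+01  2.000e-02]
shift cm now [ 4.09 43.44 -0.23] after turn [ 8.64 42.76 -0.22] turn z deg 6.0
```

Emit:
{"api": "carry_out", "payload": {
  "series": [
    [[0,0,0],[0,0,6],0.3],
    [[0.4,2,0],[0,0,0],0.3],
    [[0.8,4,0],[0,0,0],0.3],
    [[0.9,4.6,0],[0,0,0],0.3],
    [[0.9,4.6,0],[0,0,0],0.3],
    [[0.9,4.6,0],[0,0,0],0.3],
    [[0.9,4.6,0],[0,0,0],0.3],
    [[0.9,4.6,0],[0,0,0],0.3],
    [[0.9,4.6,0],[0,0,0],0.3],
    [[0.9,4.6,0],[0,0,0],0.3],
    [[0.7,3,0],[0,0,0],0.3],
    [[0.4,1.6,0],[0,0,0],0.3]
  ]
}}

```text
clock: 7.3
position: [0.6005, 0.3285, 0.1397]
tool_rot: [-0.001, 0.072, 0.997, -0.0]
ft_force: [0.2, -0.0, -4.3]
gripper_width: 0.552
gripper_force: 63.3
```

Emit:
{"api": "carry_out", "payload": {
  "series": [
    [[0,0,0],[0,0,0],0.3],
    [[0,0,0],[0,0,0],0.3],
    [[0,0,0],[0,0,0],0.3]
  ]
}}

```text
clock: 7.6
position: [0.6017, 0.3241, 0.1407]
tool_rot: [-0.001, 0.074, 0.997, -0.001]
ft_force: [-0.1, 0.3, -3.8]
gripper_width: 0.557
gripper_force: 63.4
```

```bash
python3 go.py 0.600 0.326 0.036 171.6
```

```text
t 7.6 pos [0.6017 0.3241 0.1407] yaw 171.5 tilt 0.09 F [-0.1   0.27 -3.81] w 0.557 gf 63.4 j6 0.55 tau [-54.41  29.67   0.  ]
shift cm now [ 0.19  0.18 10.47] after turn [ 0.19  0.18 10.47] turn z deg -0.1
```

Emit:
{"api": "carry_out", "payload": {
  "series": [
    [[0.2,0.2,1.5],[0,0,0],0.3],
    [[0,0,3],[0,0,0],0.3],
    [[0,0,3],[0,0,0],0.3],
    [[0,0,1.5],[0,0,0],0.3],
    [[0,0,0.8],[0,0,0],0.3],
    [[0,0,0.3],[0,0,0],0.3],
    [[0,0,0.2],[0,0,0],0.3],
    [[0,0,0],[0,0,0],0.3],
    [[0,0,0],[0,0,0],0.3],
    [[0,0,0],[0,0,0],0.3]
  ]
}}

```text
clock: 8.6
position: [0.6009, 0.3283, 0.0394]
tool_rot: [0.001, 0.073, 0.997, 0.0]
ft_force: [0.4, 0.0, -4.2]
gripper_width: 0.557
gripper_force: 63.2
```

```bash
python3 go.py 0.600 0.326 0.036 171.6
```

```text
t 8.6 pos [0.6009 0.3283 0.0394] yaw 171.6 tilt 0.11 F [ 0.43  0.   -4.23] w 0.557 gf 63.2 j6 0.55 tau [-5.622e+01  2.658e+01 -1.000e-02]
shift cm now [ 0.06 -0.24  0.34] after turn [ 0.06 -0.24  0.34] turn z deg 0.0
```

Still hanging at 4.2 N, so it's a complete one. I'll lower it the last 3 mm and check the contact.

Emit:
{"api": "carry_out", "payload": {
  "series": [
    [[0,0,0.2],[0,0,0],0.3],
    [[0,0,0.2],[0,0,0],0.3],
    [[0,0,0],[0,0,0],0.3],
    [[0,0,0],[0,0,0],0.3]
  ]
}}

```text
clock: 9.0
position: [0.6008, 0.3283, 0.0364]
tool_rot: [0.001, 0.073, 0.997, 0.0]
ft_force: [-2.9, -1.3, 5.0]
gripper_width: 0.555
gripper_force: 64.2
```

```bash
python3 go.py 0.594 0.113 0.12 168.3
```

```text
t 9.0 pos [0.6008 0.3283 0.0364] yaw 171.6 tilt 0.09 F [-2.94 -1.3   4.99] w 0.555 gf 64.2 j6 0.55 tau [-50.63  24.67  -1.12]
shift cm now [ -2.48 -21.39  -8.37] after turn [ -3.71 -21.21  -8.36] turn z deg 3.3
```

Emit:
{"api": "carry_out", "payload": {
  "series": [
    [[0,0,0],[0,0,0],0.85],
    [[0,0,0],[0,0,0],0.85],
    [[0,0,0],[0,0,0],0.85],
    [[0,0,-1],[0,0,0],0.85],
    [[0,0,-3],[0,0,0],0.85],
    [[0,0,-4],[0,0,3.3],0.85],
    [[-0.4,-2,-1],[0,0,0],0.85],
    [[-0.7,-4,0],[0,0,0],0.85],
    [[-0.8,-4.6,0],[0,0,0],0.85],
    [[-0.8,-4.6,0],[0,0,0],0.85],
    [[-0.6,-3.6,0],[0,0,0],0.85],
    [[-0.4,-2.2,0],[0,0,0],0.85]
  ]
}}

```text
clock: 10.2
position: [0.5933, 0.1116, 0.1246]
tool_rot: [-0.0, 0.103, 0.995, -0.0]
ft_force: [0.3, 1.1, 0.0]
gripper_width: 0.848
gripper_force: 0.0
```

Emit:
{"api": "carry_out", "payload": {
  "series": [
    [[0,0,0],[0,0,0],0.85],
    [[0,0,0],[0,0,0],0.85],
    [[0,0,0],[0,0,0],0.85],
    [[0,0,0],[0,0,0],0.85]
  ]
}}

```text
clock: 10.6
position: [0.594, 0.1158, 0.1243]
tool_rot: [0.0, 0.101, 0.995, 0.0]
ft_force: [0.1, 0.1, -0.7]
gripper_width: 0.845
gripper_force: 0.0
```

```bash
python3 go.py 0.594 0.113 0.031 168.3
python3 - <<'E'
from h import *
cv2.imwrite("pics/s1.png",arm.read_camera("scene")[...,::-1])
E
```

```text
t 10.6 pos [0.594  0.1158 0.1243] yaw 168.4 tilt 0.01 F [ 0.09  0.06 -0.69] w 0.845 gf 0.0 j6 0.29 tau [-44.54  26.34   0.  ]
shift cm now [-0.06 -0.28  9.33] after turn [-0.06 -0.28  9.33] turn z deg 0.1
```

View pics/s1.png

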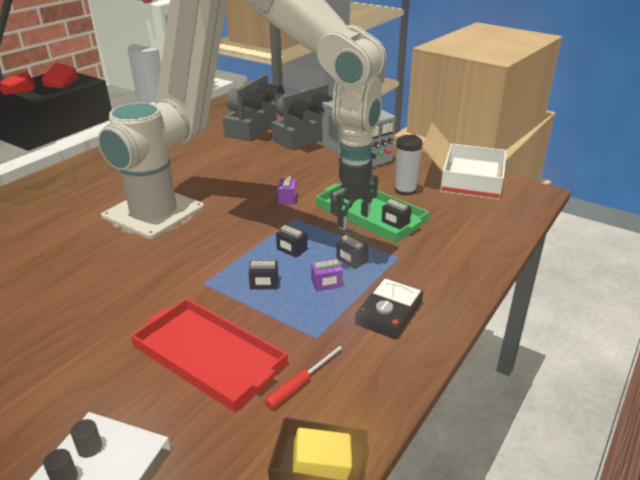

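The first case stands upright in the green tray, at pixel (397,213). The gripper hovers over the next one at (352,250), so I'll descend and grip.

Emit:
{"api": "carry_out", "payload": {
  "series": [
    [[0,-0.3,1.5],[0,0,0],0.85],
    [[0,0,3],[0,0,0],0.85],
    [[0,0,3],[0,0,0],0.85],
    [[0,0,1.3],[0,0,0],0.85],
    [[0,0,0.4],[0,0,0],0.85],
    [[0,0,0],[0,0,0],0.85],
    [[0,0,0],[0,0,0],0.85],
    [[0,0,0],[0,0,0],0.3],
    [[0,0,0],[0,0,0],0.3],
    [[0,0,0],[0,0,0],0.3],
    [[0,0,0],[0,0,0],0.3],
    [[0,0,0],[0,0,0],0.3]
  ]
}}

```text
clock: 11.85
position: [0.5948, 0.1122, 0.0339]
tool_rot: [0.001, 0.102, 0.995, 0.001]
ft_force: [-0.0, 1.7, 6.7]
gripper_width: 0.552
gripper_force: 63.7
```

```bash
python3 go.py 0.594 0.113 0.031 168.3
```

```text
t 11.85 pos [0.5948 0.1122 0.0339] yaw 168.3 tilt 0.18 F [-0.01  1.66  6.66] w 0.552 gf 63.7 j6 0.28 tau [-42.71  20.97  -0.07]
shift cm now [0.09 0.06 0.29] after turn [0.09 0.06 0.29] turn z deg 0.0
```

Emit:
{"api": "carry_out", "payload": {
  "series": [
    [[0,0,-1],[0,0,0],0.3],
    [[0,0,-2],[0,0,0],0.3],
    [[0,0,-3],[0,0,0],0.3],
    [[0,0,-3],[0,0,0],0.3],
    [[0,0,-2],[0,0,0],0.3],
    [[0,0,0],[0,0,0],0.3],
    [[0,0,0],[0,0,0],0.3],
    [[0,0,0],[0,0,0],0.3],
    [[0,0,0],[0,0,0],0.3]
  ]
}}

```text
clock: 12.75
position: [0.5916, 0.1117, 0.1401]
tool_rot: [-0.002, 0.102, 0.995, -0.0]
ft_force: [-0.6, -0.3, -3.8]
gripper_width: 0.555
gripper_force: 62.8
```

Emit:
{"api": "carry_out", "payload": {
  "series": [
    [[0,0,0],[0,0,0],0.3],
    [[0,0,0],[0,0,0],0.3]
  ]
}}

```text
clock: 12.95
position: [0.5928, 0.1118, 0.1414]
tool_rot: [-0.001, 0.102, 0.995, -0.0]
ft_force: [0.2, 0.2, -2.9]
gripper_width: 0.553
gripper_force: 62.8
```

```bash
python3 go.py 0.614 -0.332 0.142 177; python3 go.py 0.516 0.338 0.142 171.6
```

```text
t 12.95 pos [0.5928 0.1118 0.1414] yaw 168.3 tilt 0.09 F [ 0.19  0.16 -2.92] w 0.553 gf 62.8 j6 0.28 tau [-4.628e+01  2.841e+01  3.000e-02]
shift cm now [-11.06 -43.03  -0.06] after turn [-4.440e+00 -4.421e+01 -4.000e-02] turn z deg -8.7
t 12.95 pos [0.5928 0.1118 0.1414] yaw 168.3 tilt 0.09 F [ 0.19  0.16 -2.92] w 0.553 gf 62.8 j6 0.28 tau [-4.628e+01  2.841e+01  3.000e-02]
shift cm now [12.1  20.6  -0.05] after turn [10.9  21.26 -0.06] turn z deg -3.3
```

Emit:
{"api": "carry_out", "payload": {
  "series": [
    [[0,0,0],[0,0,-3.3],0.3],
    [[0,0,0],[0,0,0],0.3]
  ]
}}

```text
clock: 13.15
position: [0.5932, 0.1118, 0.142]
tool_rot: [-0.0, 0.073, 0.997, -0.0]
ft_force: [-0.2, 1.0, -3.8]
gripper_width: 0.557
gripper_force: 62.8
```

Emit:
{"api": "carry_out", "payload": {
  "series": [
    [[0,0,0],[0,0,0],0.3]
  ]
}}

```text
clock: 13.25
position: [0.5933, 0.1119, 0.1422]
tool_rot: [-0.0, 0.074, 0.997, -0.0]
ft_force: [-0.2, 0.5, -4.9]
gripper_width: 0.558
gripper_force: 62.8
```

Emit:
{"api": "carry_out", "payload": {
  "series": [
    [[0,0,0],[0,0,0],0.3]
  ]
}}

```text
clock: 13.35
position: [0.5933, 0.1119, 0.1423]
tool_rot: [-0.0, 0.073, 0.997, -0.0]
ft_force: [0.5, -0.1, -3.8]
gripper_width: 0.555
gripper_force: 62.8
```

Emit:
{"api": "carry_out", "payload": {
  "series": [
    [[0,0,0],[0,0,0],0.3]
  ]
}}

```text
clock: 13.45
position: [0.5933, 0.1119, 0.1423]
tool_rot: [-0.0, 0.073, 0.997, 0.0]
ft_force: [-1.2, 0.7, -4.4]
gripper_width: 0.555
gripper_force: 62.8
```

About 4 N again, so it's complete and goes in the green middle slot.

Emit:
{"api": "carry_out", "payload": {
  "series": [
    [[1,2,0],[0,0,0],0.3],
    [[2,4,0],[0,0,0],0.3],
    [[2.2,4.3,0],[0,0,0],0.3],
    [[2.2,4.3,0],[0,0,0],0.3],
    [[1.9,3.7,0],[0,0,0],0.3],
    [[1.2,2.1,0],[0,0,0],0.3],
    [[0.4,0.8,0],[0,0,0],0.3],
    [[0,0,1],[0,0,0],0.3],
    [[0,0,3],[0,0,0],0.3],
    [[0,0,3],[0,0,0],0.3],
    [[0,0,1.5],[0,0,0],0.3],
    [[0,0,0.8],[0,0,0],0.3]
  ]
}}

```text
clock: 14.65
position: [0.5153, 0.3355, 0.0469]
tool_rot: [-0.002, 0.074, 0.997, -0.001]
ft_force: [-0.4, 0.1, -3.3]
gripper_width: 0.554
gripper_force: 63.1
```

Emit:
{"api": "carry_out", "payload": {
  "series": [
    [[0,0,0.3],[0,0,0],0.3],
    [[0,0,0.3],[0,0,0],0.3],
    [[0,0,0.2],[0,0,0],0.3],
    [[0,0,0],[0,0,0],0.3],
    [[0,0,0],[0,0,0],0.3],
    [[0,0,0],[0,0,0],0.3]
  ]
}}

```text
clock: 15.25
position: [0.5167, 0.3377, 0.0419]
tool_rot: [0.0, 0.073, 0.997, 0.0]
ft_force: [-1.0, -0.4, -4.2]
gripper_width: 0.557
gripper_force: 63.1
```

```bash
python3 go.py 0.516 0.338 0.0375 171.6
```

```text
t 15.25 pos [0.5167 0.3377 0.0419] yaw 171.6 tilt 0.06 F [-1.03 -0.45 -4.25] w 0.557 gf 63.1 j6 0.62 tau [-49.64  25.19  -0.  ]
shift cm now [0.07 0.01 0.44] after turn [0.07 0.01 0.44] turn z deg 0.0
```

Emit:
{"api": "carry_out", "payload": {
  "series": [
    [[0,0,0.2],[0,0,0],0.3],
    [[0,0,0.2],[0,0,0],0.3],
    [[0,0,0.1],[0,0,0],0.3],
    [[0,0,0],[0,0,0],0.3],
    [[0,0,0],[0,0,0],0.3]
  ]
}}

```text
clock: 15.75
position: [0.5165, 0.3377, 0.0379]
tool_rot: [0.0, 0.073, 0.997, 0.0]
ft_force: [-2.5, -2.5, 6.1]
gripper_width: 0.556
gripper_force: 64.4
```

```bash
python3 go.py 0.441 0.068 0.12 178.3
```

```text
t 15.75 pos [0.5165 0.3377 0.0379] yaw 171.6 tilt 0.03 F [-2.55 -2.49  6.11] w 0.556 gf 64.4 j6 0.62 tau [-44.3   23.73  -1.23]
shift cm now [  3.54 -27.77  -8.22] after turn [  6.74 -27.18  -8.22] turn z deg -6.7
```

Emit:
{"api": "carry_out", "payload": {
  "series": [
    [[0,0,0],[0,0,0],0.85],
    [[0,0,0],[0,0,0],0.85],
    [[0,0,0],[0,0,0],0.85],
    [[0,0,-1],[0,0,0],0.85],
    [[0,0,-3],[0,0,0],0.85],
    [[0,0,-4],[0,0,-6.7],0.85],
    [[0.5,-2,-0.5],[0,0,0],0.85],
    [[1.1,-4.4,0],[0,0,0],0.85],
    [[1.1,-4.6,0],[0,0,0],0.85],
    [[1.1,-4.6,0],[0,0,0],0.85],
    [[1.1,-4.6,0],[0,0,0],0.85],
    [[1,-4,0],[0,0,0],0.85]
  ]
}}

```text
clock: 16.95
position: [0.4497, 0.0956, 0.1221]
tool_rot: [0.001, 0.015, 1.0, -0.0]
ft_force: [-0.4, 0.0, 0.3]
gripper_width: 0.851
gripper_force: 0.0
```

Emit:
{"api": "carry_out", "payload": {
  "series": [
    [[0.7,-2.5,0],[0,0,0],0.85],
    [[0.1,-0.5,0],[0,0,0],0.85],
    [[0,0,0],[0,0,0],0.85],
    [[0,0,0],[0,0,0],0.85],
    [[0,0,0],[0,0,0],0.85],
    [[0,0,0],[0,0,0],0.85]
  ]
}}

```text
clock: 17.55
position: [0.4418, 0.0684, 0.1214]
tool_rot: [0.0, 0.014, 1.0, 0.0]
ft_force: [0.3, 0.9, 0.0]
gripper_width: 0.848
gripper_force: 0.0
```

```bash
python3 go.py 0.441 0.068 0.031 178.3
```

```text
t 17.55 pos [0.4418 0.0684 0.1214] yaw 178.4 tilt 0.01 F [0.26 0.9  0.02] w 0.848 gf 0.0 j6 0.04 tau [-29.37  25.08  -0.  ]
shift cm now [ 0.08 -0.05  9.04] after turn [ 0.08 -0.05  9.04] turn z deg 0.1
```

Emit:
{"api": "carry_out", "payload": {
  "series": [
    [[0,0,1.5],[0,0,0],0.85],
    [[0,0,3],[0,0,0],0.85],
    [[0,0,3],[0,0,0],0.85],
    [[0,0,1.1],[0,0,0],0.85],
    [[0,0,0.3],[0,0,0],0.85],
    [[0,0,0],[0,0,0],0.85],
    [[0,0,0],[0,0,0],0.85],
    [[0,0,0],[0,0,0],0.3],
    [[0,0,0],[0,0,0],0.3],
    [[0,0,0],[0,0,0],0.3],
    [[0,0,0],[0,0,0],0.3],
    [[0,0,0],[0,0,0],0.3]
  ]
}}

```text
clock: 18.75
position: [0.4429, 0.0675, 0.0336]
tool_rot: [0.001, 0.015, 1.0, -0.0]
ft_force: [-0.8, 0.5, 6.4]
gripper_width: 0.556
gripper_force: 61.8
```

```bash
python3 go.py 0.441 0.068 0.031 178.3
```

```text
t 18.75 pos [0.4429 0.0675 0.0336] yaw 178.3 tilt 0.16 F [-0.82  0.54  6.42] w 0.556 gf 61.8 j6 0.04 tau [-29.25  19.01  -0.22]
shift cm now [0.19 0.05 0.26] after turn [0.19 0.05 0.26] turn z deg 0.0
```

Emit:
{"api": "carry_out", "payload": {
  "series": [
    [[0,0,-1],[0,0,0],0.3],
    [[0,0,-2],[0,0,0],0.3],
    [[0,0,-3],[0,0,0],0.3],
    [[0,0,-3],[0,0,0],0.3],
    [[0,0,-2],[0,0,0],0.3],
    [[0,0,0],[0,0,0],0.3],
    [[0,0,0],[0,0,0],0.3],
    [[0,0,0],[0,0,0],0.3],
    [[0,0,0],[0,0,0],0.3]
  ]
}}

```text
clock: 19.65
position: [0.44, 0.0675, 0.1408]
tool_rot: [-0.002, 0.015, 1.0, -0.0]
ft_force: [0.8, 0.1, -0.3]
gripper_width: 0.557
gripper_force: 61.5
```

Emit:
{"api": "carry_out", "payload": {
  "series": [
    [[0,0,0],[0,0,0],0.3],
    [[0,0,0],[0,0,0],0.3]
  ]
}}

```text
clock: 19.85
position: [0.4409, 0.0675, 0.1416]
tool_rot: [-0.001, 0.015, 1.0, -0.0]
ft_force: [0.7, 0.6, -0.9]
gripper_width: 0.554
gripper_force: 61.5
```

Emit:
{"api": "carry_out", "payload": {
  "series": [
    [[0,0,0],[0,0,0],0.3]
  ]
}}

```text
clock: 19.95
position: [0.4412, 0.0676, 0.1419]
tool_rot: [-0.0, 0.015, 1.0, -0.0]
ft_force: [-0.1, 0.2, -0.9]
gripper_width: 0.558
gripper_force: 61.5
```

```bash
python3 go.py 0.444 -0.324 0.142 177; python3 go.py 0.432 0.350 0.142 171.6
```

```text
t 19.95 pos [0.4412 0.0676 0.1419] yaw 178.3 tilt 0.05 F [-0.06  0.2  -0.88] w 0.558 gf 61.5 j6 0.04 tau [-2.921e+01  2.629e+01  2.000e-02]
shift cm now [-1.420e+00 -3.913e+01 -1.000e-02] after turn [-2.330e+00 -3.909e+01 -1.000e-02] turn z deg 1.3
t 19.95 pos [0.4412 0.0676 0.1419] yaw 178.3 tilt 0.05 F [-0.06  0.2  -0.88] w 0.558 gf 61.5 j6 0.04 tau [-2.921e+01  2.629e+01  2.000e-02]
shift cm now [ 1.740e+00  2.821e+01 -1.000e-02] after turn [ 5.04 27.81 -0.  ] turn z deg 6.7
```

About 0.9 N, so it's empty and goes in the red tray.

Emit:
{"api": "carry_out", "payload": {
  "series": [
    [[0,0,0],[0,0,1.3],0.3],
    [[-0.1,-2.5,0],[0,0,0],0.3],
    [[-0.3,-4.6,0],[0,0,0],0.3],
    [[-0.3,-4.7,0],[0,0,0],0.3],
    [[-0.3,-4.7,0],[0,0,0],0.3],
    [[-0.3,-4.7,0],[0,0,0],0.3],
    [[-0.3,-4.7,0],[0,0,0],0.3],
    [[-0.3,-4.7,0],[0,0,0],0.3],
    [[-0.2,-4.5,0],[0,0,0],0.3],
    [[-0.1,-3,0],[0,0,0],0.3],
    [[-0.1,-1,0],[0,0,0],0.3],
    [[0,0,1],[0,0,0],0.3]
  ]
}}

```text
clock: 21.15
position: [0.4453, -0.3263, 0.1334]
tool_rot: [0.001, 0.027, 1.0, -0.001]
ft_force: [-0.7, 0.0, -1.1]
gripper_width: 0.558
gripper_force: 62.0
```

Emit:
{"api": "carry_out", "payload": {
  "series": [
    [[0,0,3],[0,0,0],0.3],
    [[0,0,3],[0,0,0],0.3],
    [[0,0,1.5],[0,0,0],0.3],
    [[0,0,0.8],[0,0,0],0.3],
    [[0,0,0.3],[0,0,0],0.3],
    [[0,0,0.3],[0,0,0],0.3],
    [[0,0,0.2],[0,0,0],0.3],
    [[0,0,0],[0,0,0],0.3],
    [[0,0,0],[0,0,0],0.3],
    [[0,0,0],[0,0,0],0.3]
  ]
}}

```text
clock: 22.15
position: [0.4444, -0.3245, 0.0419]
tool_rot: [0.0, 0.026, 1.0, -0.0]
ft_force: [0.6, 0.1, -0.8]
gripper_width: 0.557
gripper_force: 61.9
```

```bash
python3 go.py 0.444 -0.324 0.0375 177
```

```text
t 22.15 pos [ 0.4444 -0.3245  0.0419] yaw 177.0 tilt 0.06 F [ 0.62  0.06 -0.75] w 0.557 gf 61.9 j6 -0.7 tau [-41.8   22.99  -0.  ]
shift cm now [0.05 0.05 0.44] after turn [0.05 0.05 0.44] turn z deg 0.0
```

Emit:
{"api": "carry_out", "payload": {
  "series": [
    [[0,0,0.2],[0,0,0],0.3],
    [[0,0,0.2],[0,0,0],0.3],
    [[0,0,0.1],[0,0,0],0.3],
    [[0,0,0],[0,0,0],0.3],
    [[0,0,0],[0,0,0],0.3]
  ]
}}

```text
clock: 22.65
position: [0.4442, -0.3243, 0.0376]
tool_rot: [0.0, 0.026, 1.0, -0.0]
ft_force: [-3.1, 1.7, 8.8]
gripper_width: 0.552
gripper_force: 63.0
```

```bash
python3 go.py 0.471 -0.083 0.12 214.7
```

```text
t 22.65 pos [ 0.4442 -0.3243  0.0376] yaw 177.0 tilt 0.02 F [-3.06  1.71  8.85] w 0.552 gf 63.0 j6 -0.7 tau [-37.01  21.59  -1.21]
shift cm now [-1.42 24.24 -8.25] after turn [-15.94  18.31  -8.24] turn z deg -37.7
```

Emit:
{"api": "carry_out", "payload": {
  "series": [
    [[0,0,0],[0,0,0],0.85],
    [[0,0,0],[0,0,0],0.85],
    [[0,0,0],[0,0,0],0.85],
    [[0,0,-1],[0,0,0],0.85],
    [[0,0,-3],[0,0,0],0.85],
    [[0,0,-4],[0,0,0],0.85],
    [[-0.1,2,-0.5],[0,0,0],0.85],
    [[-0.2,4.4,0],[0,0,0],0.85],
    [[-0.3,4.8,0],[0,0,0],0.85],
    [[-0.3,4.8,0],[0,0,0],0.85],
    [[-0.3,4.6,0],[0,0,0],0.85],
    [[-0.2,3.6,0],[0,0,0],0.85]
  ]
}}

```text
clock: 23.85
position: [0.47, -0.0803, 0.1214]
tool_rot: [-0.0, 0.025, 1.0, 0.0]
ft_force: [1.0, 0.5, -1.6]
gripper_width: 0.853
gripper_force: 0.0
```

Emit:
{"api": "carry_out", "payload": {
  "series": [
    [[0,0,0],[0,0,-8],0.85],
    [[0,0,0],[0,0,-8],0.85],
    [[0,0,0],[0,0,-8],0.85],
    [[0,0,0],[0,0,-8],0.85],
    [[0,0,0],[0,0,-5.7],0.85],
    [[0,0,0],[0,0,0],0.85],
    [[0,0,0],[0,0,0],0.85],
    [[0,0,0],[0,0,0],0.85]
  ]
}}

```text
clock: 24.65
position: [0.4705, -0.083, 0.1213]
tool_rot: [-0.0, -0.298, 0.955, 0.0]
ft_force: [-0.2, -0.0, -0.3]
gripper_width: 0.85
gripper_force: 0.0
```

```bash
python3 go.py 0.471 -0.083 0.031 214.7
```

```text
t 24.65 pos [ 0.4705 -0.083   0.1213] yaw -145.3 tilt 0.01 F [-0.21 -0.   -0.26] w 0.85 gf 0.0 j6 -0.91 tau [-3.234e+01  2.516e+01  1.000e-02]
shift cm now [-0.04 -0.03  9.03] after turn [-0.04 -0.03  9.03] turn z deg -0.0
```

Emit:
{"api": "carry_out", "payload": {
  "series": [
    [[0,0,1.5],[0,0,0],0.85],
    [[0,0,3],[0,0,0],0.85],
    [[0,0,3],[0,0,0],0.85],
    [[0,0,1.1],[0,0,0],0.85],
    [[0,0,0.3],[0,0,0],0.85],
    [[0,0,0],[0,0,0],0.85],
    [[0,0,0],[0,0,0],0.85],
    [[0,0,0],[0,0,0],0.3],
    [[0,0,0],[0,0,0],0.3],
    [[0,0,0],[0,0,0],0.3],
    [[0,0,0],[0,0,0],0.3],
    [[0,0,0],[0,0,0],0.3]
  ]
}}

```text
clock: 25.85
position: [0.472, -0.0836, 0.0336]
tool_rot: [0.001, -0.298, 0.954, -0.001]
ft_force: [-0.1, -0.2, 7.1]
gripper_width: 0.552
gripper_force: 62.3
```

```bash
python3 go.py 0.471 -0.083 0.031 214.7
```

```text
t 25.85 pos [ 0.472  -0.0836  0.0336] yaw -145.3 tilt 0.16 F [-0.1  -0.21  7.13] w 0.552 gf 62.3 j6 -0.92 tau [-31.99  19.15  -0.13]
shift cm now [0.05 0.11 0.26] after turn [0.05 0.11 0.26] turn z deg 0.0
```

Emit:
{"api": "carry_out", "payload": {
  "series": [
    [[0,0,-1],[0,0,0],0.3],
    [[0,0,-2],[0,0,0],0.3],
    [[0,0,-3],[0,0,0],0.3],
    [[0,0,-3],[0,0,0],0.3],
    [[0,0,-2],[0,0,0],0.3],
    [[0,0,0],[0,0,0],0.3],
    [[0,0,0],[0,0,0],0.3],
    [[0,0,0],[0,0,0],0.3],
    [[0,0,0],[0,0,0],0.3]
  ]
}}

```text
clock: 26.75
position: [0.4693, -0.0827, 0.1406]
tool_rot: [-0.001, -0.298, 0.954, 0.001]
ft_force: [0.4, 0.6, -1.9]
gripper_width: 0.557
gripper_force: 61.8
```

Emit:
{"api": "carry_out", "payload": {
  "series": [
    [[0,0,0],[0,0,0],0.3],
    [[0,0,0],[0,0,0],0.3]
  ]
}}

```text
clock: 26.95
position: [0.4701, -0.083, 0.1415]
tool_rot: [-0.001, -0.298, 0.954, 0.0]
ft_force: [0.2, 0.1, -1.0]
gripper_width: 0.557
gripper_force: 61.8
```

Emit:
{"api": "carry_out", "payload": {
  "series": [
    [[0,0,0],[0,0,0],0.3]
  ]
}}

```text
clock: 27.05
position: [0.4705, -0.0831, 0.1419]
tool_rot: [-0.0, -0.298, 0.954, 0.0]
ft_force: [0.2, -0.2, -1.2]
gripper_width: 0.555
gripper_force: 61.8
```

```bash
python3 go.py 0.571 -0.330 0.142 177; python3 go.py 0.432 0.350 0.142 171.6
```

```text
t 27.05 pos [ 0.4705 -0.0831  0.1419] yaw -145.3 tilt 0.04 F [ 0.2  -0.24 -1.24] w 0.555 gf 61.8 j6 -0.92 tau [-3.240e+01  2.642e+01  1.000e-02]
shift cm now [ 5.800e+00 -2.602e+01 -2.000e-02] after turn [-11.33 -24.13  -0.03] turn z deg 37.7
t 27.05 pos [ 0.4705 -0.0831  0.1419] yaw -145.3 tilt 0.04 F [ 0.2  -0.24 -1.24] w 0.555 gf 61.8 j6 -0.92 tau [-3.240e+01  2.642e+01  1.000e-02]
shift cm now [-2.151e+01  3.779e+01  1.000e-02] after turn [1.013e+01 4.228e+01 2.000e-02] turn z deg 43.1
```

About 1.2 N, so it's empty and also goes in the red tray.

Emit:
{"api": "carry_out", "payload": {
  "series": [
    [[0,0,0],[0,0,8],0.3],
    [[0,0,0],[0,0,8],0.3],
    [[0,0,0],[0,0,8],0.3],
    [[0,0,0],[0,0,8],0.3],
    [[0,0,0],[0,0,5.7],0.3],
    [[-0.9,-1.9,0],[0,0,0],0.3],
    [[-1.8,-3.9,0],[0,0,0],0.3],
    [[-2,-4.3,0],[0,0,0],0.3],
    [[-2,-4.3,0],[0,0,0],0.3],
    [[-2,-4.2,0],[0,0,0],0.3],
    [[-1.7,-3.5,0],[0,0,0],0.3],
    [[-0.9,-2,0],[0,0,0],0.3]
  ]
}}

```text
clock: 28.25
position: [0.5723, -0.3333, 0.1421]
tool_rot: [0.001, 0.027, 1.0, -0.001]
ft_force: [0.5, 0.6, -0.9]
gripper_width: 0.552
gripper_force: 62.2
```

Emit:
{"api": "carry_out", "payload": {
  "series": [
    [[0,0,0],[0,0,0],0.3],
    [[0,0,1],[0,0,0],0.3],
    [[0,0,3],[0,0,0],0.3],
    [[0,0,3],[0,0,0],0.3],
    [[0,0,1.5],[0,0,0],0.3],
    [[0,0,0.8],[0,0,0],0.3],
    [[0,0,0.3],[0,0,0],0.3],
    [[0,0,0.3],[0,0,0],0.3],
    [[0,0,0.2],[0,0,0],0.3],
    [[0,0,0],[0,0,0],0.3],
    [[0,0,0],[0,0,0],0.3]
  ]
}}

```text
clock: 29.35
position: [0.5715, -0.3301, 0.0421]
tool_rot: [0.001, 0.026, 1.0, -0.0]
ft_force: [0.1, 0.3, -0.2]
gripper_width: 0.557
gripper_force: 62.1
```

```bash
python3 go.py 0.571 -0.330 0.0375 177
```

```text
t 29.35 pos [ 0.5715 -0.3301  0.0421] yaw 177.0 tilt 0.08 F [ 0.11  0.28 -0.21] w 0.557 gf 62.1 j6 -0.57 tau [-51.8   24.92  -0.  ]
shift cm now [0.05 0.01 0.46] after turn [0.05 0.01 0.46] turn z deg 0.0
```

Emit:
{"api": "carry_out", "payload": {
  "series": [
    [[0,0,0.2],[0,0,0],0.3],
    [[0,0,0.2],[0,0,0],0.3],
    [[0,0,0.1],[0,0,0],0.3],
    [[0,0,0],[0,0,0],0.3],
    [[0,0,0],[0,0,0],0.3]
  ]
}}

```text
clock: 29.85
position: [0.5713, -0.33, 0.0376]
tool_rot: [0.0, 0.026, 1.0, -0.0]
ft_force: [-2.2, 1.3, 4.7]
gripper_width: 0.554
gripper_force: 62.7
```

Emit:
{"api": "carry_out", "payload": {
  "series": [
    [[0,0,0],[0,0,0],0.85],
    [[0,0,0],[0,0,0],0.85],
    [[0,0,0],[0,0,0],0.85],
    [[0,0,-1],[0,0,0],0.85],
    [[0,0,-3],[0,0,0],0.85],
    [[0,0,-4],[0,0,0],0.85],
    [[0,0,-4],[0,0,0],0.85],
    [[1,4,-2],[0,0,0],0.85],
    [[1,4.6,0],[0,0,0],0.85],
    [[1,4.6,0],[0,0,0],0.85],
    [[0.5,3,0],[0,0,0],0.85],
    [[0,0,0],[0,0,0],0.85]
  ]
}}

```text
clock: 31.05
position: [0.5432, -0.1624, 0.1769]
tool_rot: [-0.0, 0.024, 1.0, 0.001]
ft_force: [1.0, 0.4, 0.4]
gripper_width: 0.848
gripper_force: 0.0
```

Emit:
{"api": "carry_out", "payload": {
  "series": [
    [[0,2,0],[0,0,0],0.85],
    [[0,2,0],[0,0,0],0.85],
    [[0,0,0],[0,0,0],0.85]
  ]
}}

```text
clock: 31.35
position: [0.5467, -0.1252, 0.1768]
tool_rot: [0.0, 0.025, 1.0, 0.0]
ft_force: [-0.5, 0.1, -0.6]
gripper_width: 0.849
gripper_force: 0.0
```

```bash
python3 go.py; python3 - <<'E'
from h import *
S,T=arm.read_camera("scene"),arm.read_camera("top")
cv2.imwrite("pics/end.png",np.hstack([cv2.resize(S[150:430,120:440],(400,350)),cv2.resize(T[150:360,170:560],(400,215))[:,:] if 0 else cv2.copyMakeBorder(cv2.resize(T[150:360,170:560],(400,215)),0,135,0,0,cv2.BORDER_CONSTANT)])[...,::-1])
E
```

```text
t 31.35 pos [ 0.5467 -0.1252  0.1768] yaw 177.1 tilt 0.02 F [-0.51  0.1  -0.65] w 0.849 gf 0.0 j6 -0.29 tau [-3.963e+01  2.752e+01  3.000e-02]
```

View pics/end.png

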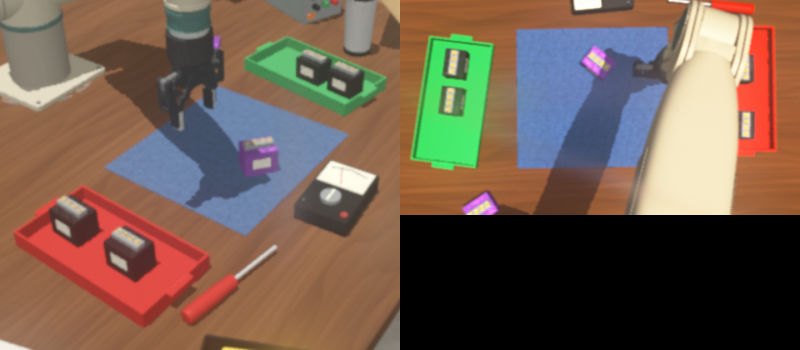

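All four cases stand upright in the trays: two in green at (313,65) and (345,78) in the left panel, and two in red at (75,218) and (130,250). The meter, mug, screwdriver and purple look-alikes haven't been disturbed, so I'm handing in.

```bash
python3 -c "
from cell import arm
print(arm.finish_job())"
```

```text
the job is handed in; nothing more can be done
None
```

I handed the job in at about 31 s: the two complete cases (about 4 N each) stand in the green tray and the two empty ones (about 1 N each) in the red, and the meter, mug, screwdriver and purple look-alikes were left alone; the hand-in call returned no verdict.

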